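Hang the saddle weight on the tester and hold its guide rod in both bushings

TASK

Set up the small sample tester: hang the saddle weight astride its horizontal load bar and let go of it, then take the long guide rod out of the rack and thread it, tip down, through the upper and then the lower bushing of the tester. Finish while still holding the rod, still and upright, with its tip sticking out about 25 mm below the lower bushing, so that the head stays clear above the upper bushing and the rod rests on nothing but your grip. Leave the two short pins and the other things on the bench where they are.

Things in the scene. Friction and masses are not known exactly. Their poses are not given: they have to be found in the camera images.
- tester: Fixed stand; place and yaw vary. Grey base plate 160 x 110 x 10 mm, white column 30 x 60 mm, 160 mm high, and two aluminium arms one above the other (50 wide, 20 thick, 85 mm long) towards the robot, each with a vertical round 15 mm bore; the bores are in line. Origin: base centre, on the bench. z up, x from arms to column, the load bar sticks out along -y.
- upper_bush (a point): Centre of the upper bushing's mouth: the bore's centre on the top face of the upper arm, 145 mm above the bench. The upper arm spans 125 to 145 mm above the bench. Axes are the tester's.
- lower_bush (a point): Centre of the lower bore on the underside of the lower arm, 60 mm above the bench and 85 mm straight below upper_bush; the base plate's top is 50 mm below it. The lower arm spans 60 to 80 mm above the bench. Axes are the tester's.
- bar_top (a point): Midpoint of the top face of the load bar, 117 mm above the bench: a fixed horizontal steel bar of 14 x 14 mm section along the tester's y, free for 134 mm between the column (70 mm from this point) and a round 30 mm end collar (64 mm from it). It lies 75 mm along x and -100 mm along y from the bores' axis. Axes are the tester's.
- saddle_grip (a point): Centre of the white fin on the saddle weight, to grasp by: 12 mm thick (x), 30 wide (y), 50 high. It stands on the 8 mm thick bridge of a steel upside-down U, 42 mm (x) by 36 (y), with two 8 mm thick legs 65 mm long, 26 mm apart along x; the U is open along y. About 0.4 kg. Starts standing on its legs on the bench, this point 98 mm up; yaw varies. z up.
- saddle_slot (a point): Middle of the underside of the saddle's bridge, 33 mm below saddle_grip: the face that comes to rest on the bar's top, with the saddle's y along the bar (either way round). Axes are the saddle's.
- rack: Fixed grey block, 60 x 180 mm and 60 mm high, with three vertical holes, 50 mm deep and 58 mm apart along its y, which hold the guide rod and two short pins upright, heads up; which stands where varies. Origin: centre of its underside; z up.
- rod_head (a point): Centre of the guide rod's white head, a block 20 x 20 mm and 35 mm high, side faces square to its x and y. Below it a steel shaft of 12 mm diameter, 130 mm long, the last 10 mm tapering to 8 mm. z runs from tip to head. About 0.15 kg. Starts upright in the rack, this point 157.5 mm above the bench, yaw varies; lift it over 50 mm to free it.
- rod_tip (a point): The end of the guide rod's shaft, 147.5 mm below rod_head along its axis; 10 mm above the bench at the start.
- pin_a_head (a point): Centre of the head of a short pin in the rack, not to be used: like the guide rod, but its shaft is 80 mm long and this point 107.5 mm above the bench.
- pin_b_head (a point): The same of the second short pin.
- weight: Bystander: steel knob weight, 42 mm diameter, 62 mm high; origin under its centre.
- tape: Bystander: cardboard ring lying flat, 70 mm diameter, 25 mm high; origin under its centre.
- driver: Bystander: screwdriver lying flat, about 200 mm long, up to 30 mm thick.
- jar: Bystander: closed jar, 60 mm diameter, 90 mm high; origin under its centre.
There are look-alikes about, which are no part of the job. What is shaped like the part that bears saddle_grip but purple is not meant.

How it is judged:
By the outcome, as a careful person would: the job done as asked, in the order asked, and still so for the second after the job is handed in, while the arm keeps its last pose, push and grip.
It also fails if it takes over 61 s, if anything falls off the work surface, if the arm or the gripper's body presses on something with over 40 N, if the wrist force passes 120 N, or if a joint passes its speed limit or range.

ROBOT

A 6-joint arm with a two-finger parallel gripper is mounted at the origin on the work surface. World frame = base frame: x ahead of the robot, y to its left, z up, the work surface at z = 0. Lengths are in mm, angles in rad, forces in N, time in s.
With the tool pointing down it reaches from about 400 to 925 mm from the base axis. Payload 12.5 kg.
Tool frame: the origin (TCP) lies at the very end of the fingers, on their centre line; the grasp point (between the pads) lies behind it (bot.pinch_z is the z of the grasp point in the tool frame, in mm); z points along the fingers, y is the line along which they close (so a half turn about z gives the same grasp; the last joint's range is limited). The gripper opens to 95 mm and grips with 3 to 60 N. Pads are 20 mm wide; open, the fingers measure 119 mm over their backs; the gripper's body (75 mm by 180 mm) begins 59 mm behind the grasp point.
Start: joints at [1.173, 0.491, 1.559, -0, 1.092, -0.106], TCP at [179.781, 598.603, 214.661] pointing down, gripper open.
Joint ranges: [-3.1, 3.1], [-0.84, 2.19], [0.05, 2.79], [-1.13, 4.28], [0.06, 2.93], [-2.69, 2.69]. Speed limits (rad/s): [2.22, 2.22, 2.79, 3.14, 3.14, 3.14].

INTERFACE

Orientations are given as a rotation vector (axis times angle).
In Python, from bench import bot gives the robot as it stands. The module is installed in compiled form; this text tells all that it offers.
- The arm moves only by the tool carry_out, never from a script. Its argument "series" is a list of rows, each an object with "hand": the closure, from 0 (fully open) to 1 (shut); "travel": the shift along the tool's x, y, z each as a share of 250 mm, from -1 to 1, a list of three; "roll": the turn about the tool's z as a share of 180 degrees, from -1 to 1. In form: [{"hand": hand, "travel": [x, y, z], "roll": roll}, ...]. A call has 1 to 12 rows; each row is the pose to reach, as a shift and turn from the pose commanded when the call began, along the tool's axes at that moment, turning the shorter way round; what a row does not reach only later rows make up. A row lasts 1/8 s, in which the tool goes at most 62.5 mm and 10.7 degrees, less where a joint would pass 70% of its speed; a pose out of reach is approached as far as the arm can. A call with a number of a shift or a turn outside -1 to 1 is refused whole. A call with a gripper value outside its range is refused whole. The fingers move at their own pace and stop on an object; "force" is the grip in N (left out, the last holds). Time passes only in rows, so rows that repeat a pose let the fingers close. It gives the time, the measured TCP pose, the force, the opening and the grip force at its end, in the units of the state.
- bot.get_obs(): the state, without advancing time (a new reading comes with each control period).
- bot.read_camera(name): name is "scene" or "top" or "wrist"; returns the picture (480x640x3 uint8, blue, green, red); there is no depth.
- bot.camera_model(name): a dict with "K" (3x3 intrinsics, pixels), "k1" (the pictures are not rectified: a ray, as slopes to the right and down, at radius r is drawn at 1 + k1 r^2 times it, then the intrinsics apply), "R" (3x3) and "t" (3): a world point X has camera coordinates R X + t. Camera axes: x right, y down, z forward; pixel columns grow to the right and rows downward; lengths in mm; the calibration is good to about 2 mm. A picture is of the moment at which its call begins: read the wrist's pose just before it. camera_model takes no time and is no camera call; for the wrist camera it gives the pose at the moment of the call.
- bot.hand_in(): hands the job in; it is judged then, once.
The state is a dict: "time_s": time; "joints": joint angles; "qvel": joint speeds; "tau": joint torques, N m; "eef_pos": TCP position; "tcp_rot": TCP orientation; "wrist_force": force on the tool from outside, world axes, zero at the start; "ft_torque": the same for the moment, N m; "grip_width": finger opening in mm; "gripper_force": force on a finger pad.
Only numpy, scipy, OpenCV 4.12 (cv2) and the standard library are available. Lean on these libraries where they do the work, as an engineer would, in place of code of your own. Each camera call takes 0.05 s, during which the arm holds its last target. There are 200 camera calls.

## Working session

There is one attempt and no reset: what is moved stays moved. The work goes in short steps, Python scripts to look and compute and a tool call to move; the robot and the scene stay as the last step left them, time stands still between calls to the robot, and variables do not carry over. Pictures are saved under pics/ and viewed, at most 10 in all, crops included, and the job is handed in when it is done.

Besides the shell and the picture viewer there is one more tool, called after ">>>" as a command line: name --argument value ..., lists and objects as JSON in quotes. carry_out: Moves the arm, as the interface text tells. Shift numbers are shares of 250 mm and turn numbers shares of 180 degrees, none past 1 either way. Its arguments: {"type":"object","properties":{"series":{"type":"array","items":{"type":"object","properties":{"hand":{"type":"number"},"travel":{"type":"array","items":{"type":"number","minimum":-1,"maximum":1}},"roll":{"type":"number","minimum":-1,"maximum":1}}}},"force":{"type":"number"}},"required":["series"]}

```bash
mkdir -p pics; cat > h.py <<'E'
import numpy as np, cv2
from bench import bot
from scipy.spatial.transform import Rotation as Ro
def shot(n,name=None):
    m=bot.camera_model(n); im=np.array(bot.read_camera(n))
    if name: cv2.imwrite('pics/'+name,im)
    return im,m
def ray(m,uv):
    K=np.array(m['K']);R=np.array(m['R']);t=np.array(m['t'])
    d=np.linalg.inv(K)@[uv[0],uv[1],1.]; x=d[:2].copy(); 
    for _ in range(30): x=d[:2]/(1+m['k1']*(x@x))
    return -R.T@t, R.T@np.array([x[0],x[1],1.])
def onz(m,uv,z):
    c,d=ray(m,uv); return c+d*(z-c[2])/d[2]
def proj(m,X):
    K=np.array(m['K']);c=np.array(m['R'])@np.array(X,float)+np.array(m['t']); s=c[:2]/c[2]; s=s*(1+m['k1']*(s@s)); return (K@[s[0],s[1],1])[:2]
def togo(P,o=None):
    """shares of 250 for TCP world target P"""
    o=o or bot.get_obs(); return Ro.from_rotvec(o['tcp_rot']).inv().apply(np.array(P)-o['eef_pos'])/250
E
python3 - <<'E'
from h import *
np.set_printoptions(suppress=True,precision=3)
a,m=shot('scene','scene0.png');print(m)
a,m=shot('top','top0.png');print(m)
o=bot.get_obs();print(o,bot.pinch_z);print(Ro.from_rotvec(o['tcp_rot']).as_matrix())
E
```

```text
{'K': array([[617.788,   0.   , 324.959],
       [  0.   , 617.788, 247.433],
       [  0.   ,   0.   ,   1.   ]]), 'k1': -0.1336409524214821, 'R': array([[-0.489,  0.873,  0.008],
       [ 0.48 ,  0.277, -0.832],
       [-0.728, -0.403, -0.554]]), 't': array([ 311.953, -176.703, 1770.198])}
{'K': array([[568.77 ,   0.   , 315.515],
       [  0.   , 568.77 , 234.352],
       [  0.   ,   0.   ,   1.   ]]), 'k1': -0.0997133176271487, 'R': array([[-0.025, -1.   ,  0.01 ],
       [-0.992,  0.024, -0.122],
       [ 0.122, -0.013, -0.992]]), 't': array([ -15.322,  601.633, 1424.54 ])}
{'time_s': 0.1, 'joints': array([ 1.173,  0.491,  1.559,  0.   ,  1.092, -0.106]), 'qvel': array([-0.001, -0.001, -0.003, -0.001,  0.003,  0.   ]), 'tau': array([  0.003, -61.363, -25.861,   0.069,   0.047,  -0.   ]), 'eef_pos': array([179.683, 598.385, 214.122]), 'tcp_rot': array([-0.457, -3.108,  0.001]), 'wrist_force': array([-1.221,  0.222, -0.33 ]), 'ft_torque': array([-0.042,  0.007, -0.065]), 'gripper_force': 0.0, 'grip_width': 95.11977359905113} -18.8
[[-0.958  0.288 -0.   ]
 [ 0.288  0.958 -0.001]
 [ 0.    -0.001 -1.   ]]
```

View pics/scene0.png

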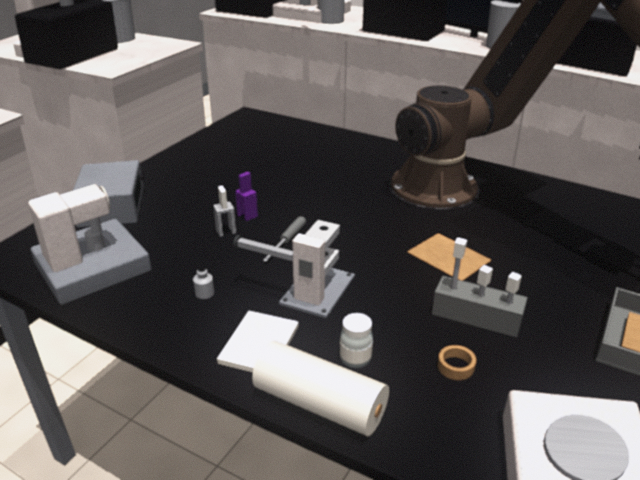

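View pics/top0.png

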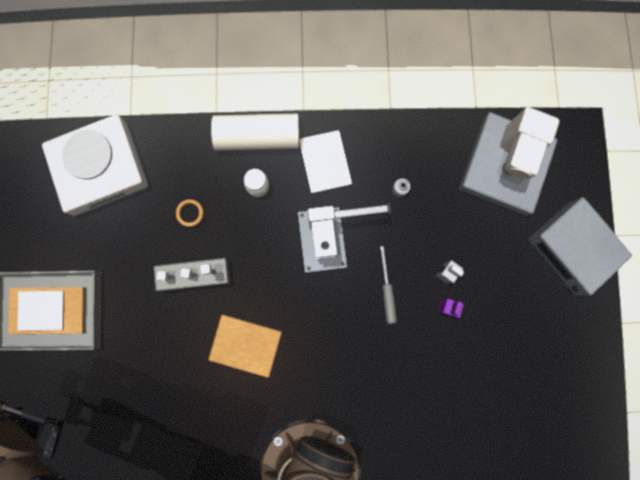

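Scene view: white saddle at (224,210), with the purple look-alike at (246,195). The tall rod is the leftmost of the rack at (460,250), the pins are at (485,277) and (513,283), and the tester is at (315,265). Top view: saddle (453,271), purple (453,308), rack heads (162,275), (186,272) and (206,269), bore (325,245), bar (335–388,211). Next is one enlarged crop to confirm these.

```bash
python3 - <<'E'
import cv2,numpy as np
t=cv2.imread('pics/top0.png');s=cv2.imread('pics/scene0.png')
f=lambda im,x,y,w,h:cv2.resize(im[y:y+h,x:x+w],(400,300),interpolation=cv2.INTER_CUBIC)
cv2.imwrite('pics/m.png',np.vstack([np.hstack([f(t,430,250,60,45)*1,f(t,145,245,100,75)]),np.hstack([f(t,290,195,108,81),f(s,430,225,110,82)])]))
E
```

```text
(no output)
```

View pics/m.png

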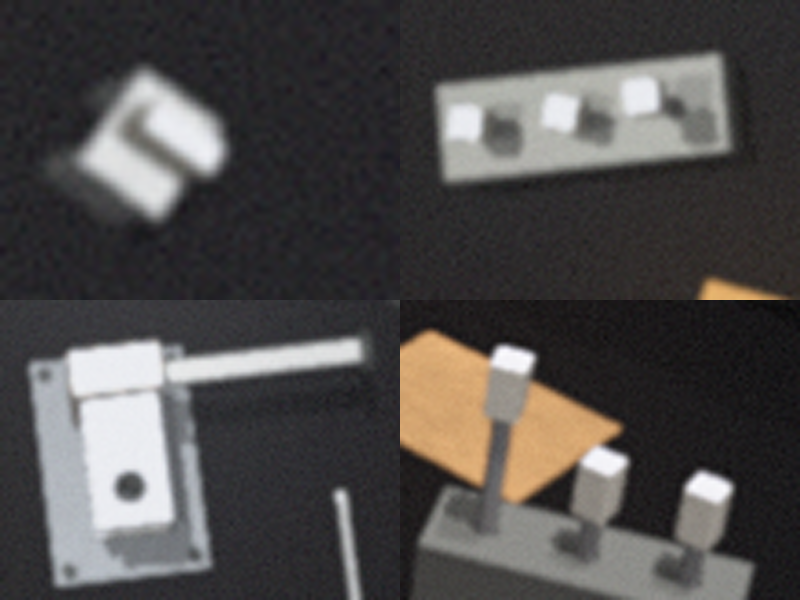

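Crops: the saddle's fin top is at about (457.8,270) in the top image. The rod is the tall one (top 205,269; the tallest in the scene crop). The bore is at (325.1,245.5), and the bar runs from (334.6,214.4) to (387.7,208.5).

```bash
python3 - <<'E'
from h import *
np.set_printoptions(suppress=True,precision=2)
m=bot.camera_model('top');s=bot.camera_model('scene')
F=[onz(m,(430+x/6.667,250+y/6.667),123) for x,y in [(163,95),(230,140),(215,178),(140,122)]]
print('fin',F,np.mean(F,0),[np.linalg.norm(F[i]-F[i-1]) for i in range(4)])
B=onz(m,(325.1,245.5),145);print('bore',B)
b=[onz(m,(334.6,214.4),117),onz(m,(387.7,208.5),117)];d=b[0]-b[1];th=np.arctan2(d[1],d[0])-np.pi/2;print('bar',b,np.linalg.norm(d),'yaw',np.degrees(th))
C=[onz(m,(290+x*.27,195+(y-300)*.27),10) for x,y in [(28,362),(55,587),(212,568)]];print('base',C,[np.linalg.norm(C[i]-C[i+1]) for i in (0,1)])
e=C[0]-C[1];print('yaw base',np.degrees(np.arctan2(e[1],e[0])))
c,sn=np.cos(th),np.sin(th);print('bar_top from bore',B[:2]+[c*75+sn*100,sn*75-c*100])
R=onz(m,(205,269.3),175);print('rod',R,proj(s,R),'expect scene ~',(430+512/400*110-110,225+57*.2733))
E=[onz(m,(145+(x-400)/4,245+y/4),60) for x,y in [(435,88),(720,52)]];print('rack',E,np.linalg.norm(E[0]-E[1]))
f=np.mean(F,0);print(proj(s,f))
E
```

```text
fin [array([ 509.43, -363.74,  123.  ]), array([ 492.4 , -387.59,  123.  ]), array([ 478.77, -381.31,  123.  ]), array([ 499.86, -354.75,  123.  ])] [ 495.11 -371.85  123.  ] [np.float64(13.134156639641924), np.float64(29.311176445652855), np.float64(15.00322061741962), np.float64(33.91308041345308)]
bore [560.59 -50.77 145.  ]
bar [array([639.15, -76.88, 117.  ]), array([ 650.77, -207.47,  117.  ])] 131.10842542156584 yaw 5.083856017551886
base [array([665.44,  15.17,  10.  ]), array([505.31,  -0.31,  10.  ]), array([ 515.9 , -110.87,   10.  ])] [np.float64(160.88347816793038), np.float64(111.06671593045604)]
yaw base 5.523305681281342
bar_top from bore [ 644.16 -143.73]
rod [508.83 229.3  175.  ] [459.3  240.05] expect scene ~ (460.79999999999995, 240.5781)
rack [array([525.02, 380.65,  60.  ]), array([543.73, 199.6 ,  60.  ])] 182.00837161139341
[220.52 188.01]
```

```bash
cat >> h.py <<'E'
def plan(W,start=None):
    """waypoints (x,y,z,yaw of tool y in deg) -> rows per call"""
    if start is None:
        o=bot.get_obs();M=Ro.from_rotvec(o['tcp_rot']).as_matrix();start=(*o['eef_pos'],np.degrees(np.arctan2(M[1,1],M[0,1])))
    p=np.array(start,float)
    for w in W:
        w=np.array(w,float);a=np.radians(p[3]);d=w-p
        ex=np.array([-np.sin(a),np.cos(a)]);ey=np.array([np.cos(a),np.sin(a)])
        print(w,'travel',np.round([d[:2]@ex/250,d[:2]@ey/250,-d[2]/250],4),'roll',round(-d[3]/180,4),'rows',round(np.linalg.norm(d[:3])/62.5,1),round(abs(d[3])/10.7,1)); p=w
E
python3 - <<'E'
from h import *
plan([(420,450,240,45),(560,220,240,15),(600,-30,240,-5),(560,-270,240,-30),(495,-372,180,-37.2),(495,-372,79.5,-37.2)],(179.8,598.6,214.7,73.3))
E
```

```text
[420. 450. 240.  45.] travel [-1.0911 -0.2932 -0.1012] roll 0.1572 rows 4.5 2.6
[560. 220. 240.  15.] travel [-1.0465 -0.2546 -0.    ] roll 0.1667 rows 4.3 2.8
[600. -30. 240.  -5.] travel [-1.0073 -0.1043 -0.    ] roll 0.1111 rows 4.1 1.9
[ 560. -270.  240.  -30.] travel [-0.9703 -0.0757 -0.    ] roll 0.1389 rows 3.9 2.3
[ 495.  -372.   180.   -37.2] travel [-0.4833 -0.0212  0.24  ] roll 0.04 rows 2.2 0.7
[ 495.  -372.    79.5  -37.2] travel [0.    0.    0.402] roll -0.0 rows 1.6 0.0
```

>>> carry_out --series '[{"hand": 0.3, "travel": [-1, -0.29, -0.1], "roll": 0.157}, {"hand": 0.3, "travel": [-1, -0.29, -0.1], "roll": 0.157}, {"hand": 0.3, "travel": [-1, -0.29, -0.1], "roll": 0.157}, {"hand": 0.3, "travel": [-1, -0.29, -0.1], "roll": 0.157}, {"hand": 0.3, "travel": [-1, -0.29, -0.1], "roll": 0.157}]'

```text
time_s: 0.72
eef_pos: [401.1, 455.2, 239.6]
tcp_rot: [1.207, 2.9, -0.0]
wrist_force: [-1.1, -0.5, 0.8]
grip_width: 66.7
gripper_force: 0.0
```

>>> carry_out --series '[{"hand": 0.3, "travel": [-1, -0.25, 0], "roll": 0.167}, {"hand": 0.3, "travel": [-1, -0.25, 0], "roll": 0.167}, {"hand": 0.3, "travel": [-1, -0.25, 0], "roll": 0.167}, {"hand": 0.3, "travel": [-1, -0.25, 0], "roll": 0.167}, {"hand": 0.3, "travel": [-1, -0.25, 0], "roll": 0.167}]'

```text
time_s: 1.35
eef_pos: [532.1, 234.0, 239.3]
tcp_rot: [-1.917, -2.488, 0.001]
wrist_force: [-0.3, 0.1, -0.4]
grip_width: 66.4
gripper_force: 0.0
```

>>> carry_out --series '[{"hand": 0.3, "travel": [-1, -0.1, 0], "roll": 0.111}, {"hand": 0.3, "travel": [-1, -0.1, 0], "roll": 0.111}, {"hand": 0.3, "travel": [-1, -0.1, 0], "roll": 0.111}, {"hand": 0.3, "travel": [-1, -0.1, 0], "roll": 0.111}, {"hand": 0.3, "travel": [-1, -0.1, 0], "roll": 0.111}]'

```text
time_s: 1.98
eef_pos: [571.6, -13.8, 239.2]
tcp_rot: [-2.32, -2.118, 0.001]
wrist_force: [0.1, 0.7, 0.2]
grip_width: 66.5
gripper_force: 0.0
```

>>> carry_out --series '[{"hand": 0.3, "travel": [-1, -0.1, 0], "roll": 0.14}, {"hand": 0.3, "travel": [-1, -0.1, 0], "roll": 0.14}, {"hand": 0.3, "travel": [-1, -0.1, 0], "roll": 0.14}, {"hand": 0.3, "travel": [-1, -0.1, 0], "roll": 0.14}, {"hand": 0.3, "travel": [-1, -0.1, 0], "roll": 0.14}, {"hand": 0.3, "travel": [-1, -0.1, 0], "roll": 0.14}]'

```text
time_s: 2.72
eef_pos: [525.0, -256.8, 239.4]
tcp_rot: [-2.722, -1.566, -0.0]
wrist_force: [-0.3, 0.4, -0.5]
grip_width: 66.6
gripper_force: 0.0
```

```bash
python3 - <<'E'
from h import *
o=bot.get_obs();print(o['time_s'],o['eef_pos'],o['grip_width'])
plan([(495,-372,190,-37.2),(495,-372,79.5,-37.2)])
E
```

```text
2.725 [ 525.0376834  -256.77005283  239.3821983 ] 66.62483435761675
[ 495.  -372.   190.   -37.2] travel [-0.4589  0.1277  0.1975] roll 0.0391 rows 2.1 0.7
[ 495.  -372.    79.5  -37.2] travel [0.    0.    0.442] roll -0.0 rows 1.8 0.0
```

>>> carry_out --series '[{"hand": 0.3, "travel": [-0.46, 0.128, 0.1], "roll": 0.039}, {"hand": 0.3, "travel": [-0.46, 0.128, 0.1], "roll": 0.039}, {"hand": 0.3, "travel": [-0.46, 0.128, 0.1], "roll": 0.039}, {"hand": 0.3, "travel": [-0.46, 0.128, 0.1], "roll": 0.039}, {"hand": 0.3, "travel": [-0.46, 0.128, 0.1], "roll": 0.039}]'

```text
time_s: 3.35
eef_pos: [495.4, -372.1, 215.1]
tcp_rot: [2.812, 1.399, 0.001]
wrist_force: [0.3, -0.0, 0.8]
grip_width: 66.7
gripper_force: 0.0
```

```bash
python3 - <<'E'
from h import *
a,m=shot('wrist','w1.png');np.save('w1.npy',m,allow_pickle=True)
o=bot.get_obs();print(o['eef_pos']);print(proj(m,(495,-372,123)),proj(m,(485.6,-384.5,123)),proj(m,(505,-359,123)))
E
```

```text
[ 495.31018065 -372.34277439  215.155013  ]
[318.38628997 239.45398696] [318.48793604 260.46451159] [318.53333499 216.74905685]
```

View pics/w1.png

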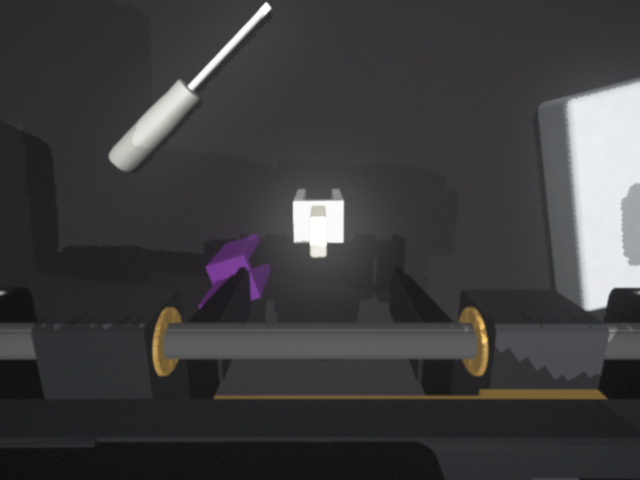

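The wrist view shows the white saddle's fin top at x≈318, rows 217–257, as predicted. The purple look-alike is at (235,270), close to a finger, so I'll go down with a narrower opening.

>>> carry_out --force 35 --series '[{"hand": 0.62, "travel": [0, 0, 0]}, {"hand": 0.62, "travel": [0, 0, 0]}, {"hand": 0.62, "travel": [0, 0, 0.15]}, {"hand": 0.62, "travel": [0, 0, 0.3]}, {"hand": 0.62, "travel": [0, 0, 0.45]}, {"hand": 0.62, "travel": [0, 0, 0.535]}, {"hand": 0.62, "travel": [0, 0, 0.535]}, {"hand": 1, "travel": [0, 0, 0.535]}, {"hand": 1, "travel": [0, 0, 0.535]}, {"hand": 1, "travel": [0, 0, 0.535]}, {"hand": 1, "travel": [0, 0, 0.535]}, {"hand": 1, "travel": [0, 0, 0.535]}]'

```text
schema error: expected keys hand, travel, roll
```

```bash
python3 - <<'E'
from h import *
o=bot.get_obs();print(o['eef_pos'],o['grip_width'],o['gripper_force'])
plan([(495.3,-372.3,225,-37.2),(560,-250,225,-16),(644,-144,225,5.3),(644,-144,133,5.3)])
E
```

```text
[ 495.31018065 -372.34277439  215.155013  ] 66.47527112678631 0.0
[ 495.3 -372.3  225.   -37.2] travel [ 0.0001 -0.0001 -0.0394] roll 0.0005 rows 0.2 0.0
[ 560. -250.  225.  -16.] travel [ 0.5461 -0.0896 -0.    ] roll -0.1178 rows 2.2 2.0
[ 644.  -144.   225.     5.3] travel [ 0.5002  0.2061 -0.    ] roll -0.1183 rows 2.2 2.0
[ 644.  -144.   133.     5.3] travel [0.    0.    0.368] roll -0.0 rows 1.5 0.0
```

>>> carry_out --force 35 --series '[{"hand": 0.62, "travel": [0, 0, 0], "roll": 0}, {"hand": 0.62, "travel": [0, 0, 0], "roll": 0}, {"hand": 0.62, "travel": [0, 0, 0.15], "roll": 0}, {"hand": 0.62, "travel": [0, 0, 0.3], "roll": 0}, {"hand": 0.62, "travel": [0, 0, 0.45], "roll": 0}, {"hand": 0.62, "travel": [0, 0, 0.535], "roll": 0}, {"hand": 0.62, "travel": [0, 0, 0.535], "roll": 0}, {"hand": 1, "travel": [0, 0, 0.535], "roll": 0}, {"hand": 1, "travel": [0, 0, 0.535], "roll": 0}, {"hand": 1, "travel": [0, 0, 0.535], "roll": 0}, {"hand": 1, "travel": [0, 0, 0.535], "roll": 0}, {"hand": 1, "travel": [0, 0, 0.535], "roll": 0}]'

```text
time_s: 4.9
eef_pos: [494.5, -374.1, 81.4]
tcp_rot: [2.814, 1.396, 0.0]
wrist_force: [-1.3, 1.2, 5.7]
grip_width: 11.6
gripper_force: 35.0
```

>>> carry_out --series '[{"hand": 1, "travel": [0, 0, -0.15], "roll": 0}, {"hand": 1, "travel": [0, 0, -0.3], "roll": 0}, {"hand": 1, "travel": [0, 0, -0.45], "roll": 0}, {"hand": 1, "travel": [0, 0, -0.58], "roll": 0}, {"hand": 1, "travel": [0, 0, -0.58], "roll": 0}, {"hand": 1, "travel": [0.2, -0.03, -0.58], "roll": -0.04}, {"hand": 1, "travel": [0.4, -0.06, -0.58], "roll": -0.08}, {"hand": 1, "travel": [0.55, -0.09, -0.58], "roll": -0.118}, {"hand": 1, "travel": [0.55, -0.09, -0.58], "roll": -0.118}, {"hand": 1, "travel": [0.55, -0.09, -0.58], "roll": -0.118}]'

```text
time_s: 6.15
eef_pos: [559.2, -251.0, 224.3]
tcp_rot: [-2.508, -1.888, 0.001]
wrist_force: [-0.3, -1.1, -3.0]
grip_width: 12.1
gripper_force: 35.0
```

```bash
python3 - <<'E'
from h import *
o=bot.get_obs();print(o['eef_pos'],o['grip_width'],o['gripper_force'],o['wrist_force'])
plan([(644,-144,225,5.3)])
E
```

```text
[ 559.21533679 -251.04036065  224.34721779] 12.098816584822936 34.999231696128845 [-0.33189464 -1.09867229 -3.03959236]
[ 644.  -144.   225.     5.3] travel [ 0.5052  0.2075 -0.0026] roll -0.1186 rows 2.2 2.0
```

>>> carry_out --series '[{"hand": 1, "travel": [0.17, 0.07, 0], "roll": -0.04}, {"hand": 1, "travel": [0.34, 0.14, 0], "roll": -0.08}, {"hand": 1, "travel": [0.505, 0.207, 0], "roll": -0.119}, {"hand": 1, "travel": [0.505, 0.207, 0], "roll": -0.119}, {"hand": 1, "travel": [0.505, 0.207, 0], "roll": -0.119}, {"hand": 1, "travel": [0.505, 0.207, 0], "roll": -0.119}]'

```text
time_s: 6.9
eef_pos: [643.6, -145.2, 225.6]
tcp_rot: [-2.117, -2.321, 0.0]
wrist_force: [0.1, 0.5, -3.0]
grip_width: 12.0
gripper_force: 35.0
```

```bash
python3 - <<'E'
from h import *
a,m=shot('wrist','w2.png')
o=bot.get_obs();print(o['eef_pos'],Ro.from_rotvec(o['tcp_rot']).as_matrix()[:,1])
t=lambda x,y:(560.6+np.cos(.0925)*x-np.sin(.0925)*y,-50.8+np.sin(.0925)*x+np.cos(.0925)*y)
for q in [(68,-30),(82,-30),(68,-164),(82,-164)]: print(proj(m,(*t(*q),117)))
cv2.imwrite('pics/w2c.png',cv2.resize(a[60:330,160:480],(800,600*270//240*240//270)))
E
```

```text
[ 643.66793268 -145.08962454  225.79325356] [ 9.95747028e-01  9.21293920e-02 -1.76456183e-04]
[310.70573951 133.6956206 ]
[330.67434811 133.66265826]
[311.99954649 309.17571599]
[329.71538871 309.15237406]
```

View pics/w2.png

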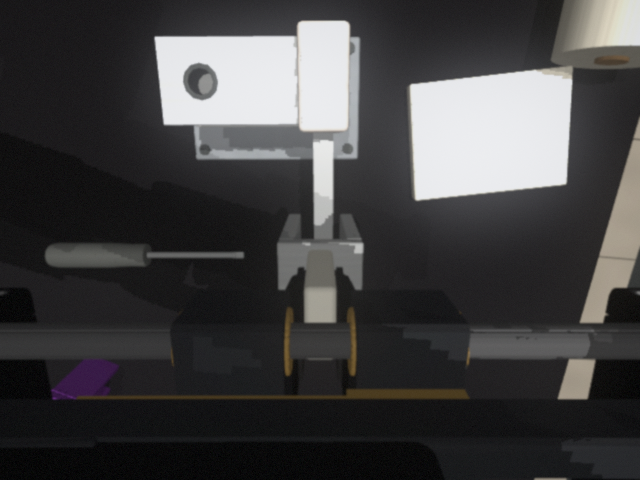

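Wrist view: the bar is at columns 313–333, about 1.4 mm beyond the prediction, with the saddle straddling its line. The bore is at (201,82). I'll shift 1.5 mm and lower.

>>> carry_out --series '[{"hand": 1, "travel": [0, 0.006, 0.1], "roll": 0}, {"hand": 1, "travel": [0, 0.006, 0.2], "roll": 0}, {"hand": 1, "travel": [0, 0.006, 0.3], "roll": 0}, {"hand": 1, "travel": [0, 0.006, 0.35], "roll": 0}, {"hand": 1, "travel": [0, 0.006, 0.366], "roll": 0}, {"hand": 1, "travel": [0, 0.006, 0.37], "roll": 0}, {"hand": 1, "travel": [0, 0.006, 0.37], "roll": 0}, {"hand": 1, "travel": [0, 0.006, 0.37], "roll": 0}]'

```text
time_s: 7.95
eef_pos: [645.9, -143.7, 134.0]
tcp_rot: [2.113, 2.323, 0.001]
wrist_force: [0.0, -0.0, -3.7]
grip_width: 11.7
gripper_force: 35.0
```

```bash
python3 - <<'E'
from h import *
a,m=shot('wrist','w3.png')
o=bot.get_obs();print(o['eef_pos'],o['wrist_force'],o['grip_width'])
E
```

```text
[ 645.89041802 -143.66116161  133.86297607] [ 0.44939562  0.46056331 -2.99862055] 11.796223358055228
```

>>> carry_out --series '[{"hand": 1, "travel": [0, 0, 0.006], "roll": 0}, {"hand": 1, "travel": [0, 0, 0.006], "roll": 0}, {"hand": 1, "travel": [0, 0, 0.006], "roll": 0}]'

```text
time_s: 8.38
eef_pos: [646.0, -143.7, 133.5]
tcp_rot: [2.113, 2.323, 0.001]
wrist_force: [-3.6, 1.5, 8.4]
grip_width: 11.9
gripper_force: 35.0
```

>>> carry_out --series '[{"hand": 0.5, "travel": [0, 0, 0], "roll": 0}, {"hand": 0.5, "travel": [0, 0, 0], "roll": 0}, {"hand": 0.5, "travel": [0, 0, 0], "roll": 0}, {"hand": 0.5, "travel": [0, 0, -0.1], "roll": 0}, {"hand": 0.5, "travel": [0, 0, -0.25], "roll": 0}, {"hand": 0.5, "travel": [0, 0, -0.45], "roll": 0}, {"hand": 0.5, "travel": [0, 0, -0.45], "roll": 0}, {"hand": 0.5, "travel": [0, 0, -0.45], "roll": 0}]'

```text
time_s: 9.38
eef_pos: [645.5, -143.6, 243.7]
tcp_rot: [-2.113, -2.323, 0.0]
wrist_force: [0.2, -0.1, -1.9]
grip_width: 47.3
gripper_force: 0.0
```

```bash
python3 - <<'E'
from h import *
np.set_printoptions(suppress=True,precision=2)
a,m=shot('wrist');t,mt=shot('top');s,ms=shot('scene')
f=lambda im,x,y,w,h:cv2.resize(im[y:y+h,x:x+w],(400,300),interpolation=cv2.INTER_CUBIC)
cv2.imwrite('pics/m2.png',np.vstack([np.hstack([f(a,0,0,640,480),f(a,150,20,120,90)]),np.hstack([f(t,290,195,120,90),f(s,210,200,160,120)])]))
o=bot.get_obs();print(o['time_s'],o['eef_pos'])
# rod head in the starting top picture
t0=cv2.imread('pics/top0.png');g=cv2.cvtColor(t0,6)[255:285,195:216];c=cv2.findContours((g>205).astype('uint8'),0,2)[0];c=max(c,key=cv2.contourArea);print(cv2.minAreaRect(c))
# bore by dark hole, top and wrist
for im,mm,(x,y,w,h) in ((t0,mt,(317,237,16,17)),(a,m,(150,20,120,90))):
    g=cv2.cvtColor(im,6)[y:y+h,x:x+w]; 
    n,l,st,ce=cv2.connectedComponentsWithStats((g<150).astype('uint8'))
    for i in range(1,n):
        if st[i,4]>20: p=ce[i]+[x,y];print(p,st[i],onz(mm,p,145))
E
```

```text
9.525 [ 645.36 -143.56  242.95]
((9.0, 13.5), (9.0, 8.0), 90.0)
[324.56 244.93] [ 4  5  8  7 45] [561.98 -49.51 145.  ]
[195.13  44.71] [   0    0  120   90 4106] [554.65 -24.99 145.  ]
[205.85  86.94] [ 40  51  32  33 815] [561.89 -49.69 145.  ]
```

View pics/m2.png

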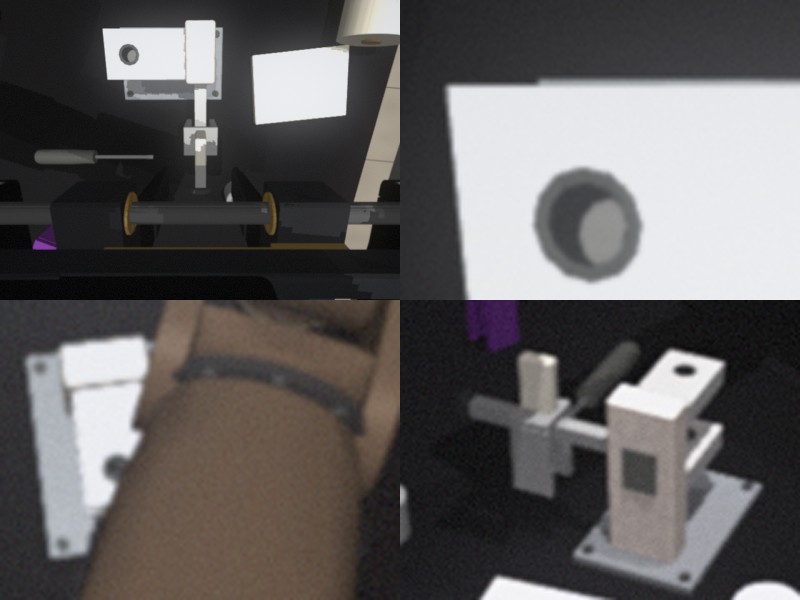

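The saddle hangs astride the bar and is released. The bore reads (562,-49.6) from both cameras. Now to the rod.

```bash
python3 - <<'E'
from h import *
plan([(600,50,243,5.3),(510,231,225,5.3)],(645.5,-143.7,243,5.3))
E
```

```text
[600.   50.  243.    5.3] travel [ 0.7883 -0.1097 -0.    ] roll -0.0 rows 3.2 0.0
[510.  231.  225.    5.3] travel [ 0.7542 -0.2916  0.072 ] roll -0.0 rows 3.2 0.0
```

>>> carry_out --series '[{"hand": 0.3, "travel": [0.79, -0.11, 0], "roll": 0}, {"hand": 0.3, "travel": [0.79, -0.11, 0], "roll": 0}, {"hand": 0.3, "travel": [0.79, -0.11, 0], "roll": 0}, {"hand": 0.3, "travel": [0.79, -0.11, 0], "roll": 0}, {"hand": 0.3, "travel": [0.79, -0.11, 0], "roll": 0}]'

```text
time_s: 10.15
eef_pos: [599.7, 50.7, 243.9]
tcp_rot: [-2.112, -2.325, 0.001]
wrist_force: [-0.6, -0.4, 0.1]
grip_width: 66.8
gripper_force: 0.0
```

>>> carry_out --series '[{"hand": 0.3, "travel": [0.754, -0.292, 0], "roll": 0}, {"hand": 0.3, "travel": [0.754, -0.292, 0], "roll": 0}, {"hand": 0.3, "travel": [0.754, -0.292, 0], "roll": 0}, {"hand": 0.3, "travel": [0.754, -0.292, 0], "roll": 0}, {"hand": 0.3, "travel": [0.754, -0.292, 0], "roll": 0}, {"hand": 0.3, "travel": [0.754, -0.292, 0], "roll": 0}]'

```text
time_s: 10.9
eef_pos: [510.3, 229.5, 244.2]
tcp_rot: [2.116, 2.322, -0.0]
wrist_force: [-0.1, -0.1, -0.2]
grip_width: 66.4
gripper_force: 0.0
```

```bash
python3 - <<'E'
from h import *
np.set_printoptions(suppress=True,precision=2)
a,m=shot('wrist','w4.png')
o=bot.get_obs();print(o['time_s'],o['eef_pos']);p=proj(m,(510,230.5,175));print(p)
x,y=int(p[0])-50,int(p[1])-60
c=cv2.resize(a[max(y,0):y+90,x:x+120],(400,300));cv2.imwrite('pics/m3.png',np.hstack([cv2.resize(a,(400,300)),c]));print(x,y)
E
```

```text
10.95 [510.18 229.53 244.14]
[318.91 246.31]
268 186
```

View pics/m3.png

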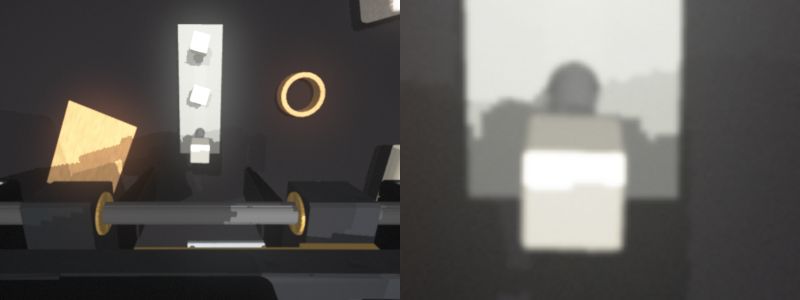

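The rod head's top is square to the tool, centred at about (320,245.7), which puts it at about (510.5,231). It needs a 1 mm correction, then descend and grip.

>>> carry_out --force 40 --series '[{"hand": 0.5, "travel": [0.005, 0.002, 0.1], "roll": 0}, {"hand": 0.5, "travel": [0.005, 0.002, 0.2], "roll": 0}, {"hand": 0.5, "travel": [0.005, 0.002, 0.35], "roll": 0}, {"hand": 0.5, "travel": [0.005, 0.002, 0.415], "roll": 0}, {"hand": 0.5, "travel": [0.005, 0.002, 0.415], "roll": 0}, {"hand": 1, "travel": [0.005, 0.002, 0.415], "roll": 0}, {"hand": 1, "travel": [0.005, 0.002, 0.415], "roll": 0}, {"hand": 1, "travel": [0.005, 0.002, 0.415], "roll": 0}, {"hand": 1, "travel": [0.005, 0.002, 0.415], "roll": 0}]'

```text
time_s: 12.08
eef_pos: [509.8, 232.5, 141.2]
tcp_rot: [2.113, 2.324, 0.001]
wrist_force: [-0.6, -0.2, 2.9]
grip_width: 20.1
gripper_force: 39.9
```

```bash
python3 - <<'E'
from h import *
o=bot.get_obs();print(o['eef_pos'],o['grip_width'],o['gripper_force'],o['wrist_force'])
E
```

```text
[509.76552832 232.54695032 141.20371676] 20.06369248128627 39.905866384506226 [-0.64042609 -0.16616206  2.8773801 ]
```

>>> carry_out --series '[{"hand": 1, "travel": [0, 0, -0.05], "roll": 0}, {"hand": 1, "travel": [0, 0, -0.15], "roll": 0}, {"hand": 1, "travel": [0, 0, -0.3], "roll": 0}, {"hand": 1, "travel": [0, 0, -0.45], "roll": 0}, {"hand": 1, "travel": [0, 0, -0.6], "roll": 0}, {"hand": 1, "travel": [0, 0, -0.64], "roll": 0}, {"hand": 1, "travel": [0, 0, -0.64], "roll": 0}, {"hand": 1, "travel": [-0.2, 0, -0.64], "roll": 0}, {"hand": 1, "travel": [-0.4, 0, -0.64], "roll": 0}, {"hand": 1, "travel": [-0.55, 0, -0.64], "roll": 0}, {"hand": 1, "travel": [-0.55, 0, -0.64], "roll": 0}]'

```text
time_s: 13.45
eef_pos: [522.3, 93.5, 299.0]
tcp_rot: [-2.116, -2.319, 0.003]
wrist_force: [-0.3, 1.0, -1.5]
grip_width: 19.8
gripper_force: 39.9
```

```bash
python3 - <<'E'
from h import *
o=bot.get_obs();print(o['time_s'],o['eef_pos'],o['grip_width'],o['gripper_force'],o['wrist_force'])
plan([(562,-49.6,300,5.3)])
E
```

```text
13.45 [522.30210503  93.49241965 298.9651858 ] 19.78768465040368 39.90417659282684 [-0.29547028  1.01288708 -1.4617099 ]
[562.  -49.6 300.    5.3] travel [-0.5845  0.1058 -0.0041] roll -0.0003 rows 2.4 0.0
```

>>> carry_out --series '[{"hand": 1, "travel": [-0.2, 0.036, 0], "roll": 0}, {"hand": 1, "travel": [-0.4, 0.072, 0], "roll": 0}, {"hand": 1, "travel": [-0.584, 0.106, 0], "roll": 0}, {"hand": 1, "travel": [-0.584, 0.106, 0], "roll": 0}, {"hand": 1, "travel": [-0.584, 0.106, 0], "roll": 0}, {"hand": 1, "travel": [-0.584, 0.106, 0], "roll": 0}]'

```text
time_s: 14.2
eef_pos: [562.5, -46.0, 300.3]
tcp_rot: [-2.112, -2.325, 0.0]
wrist_force: [0.0, -0.5, -1.0]
grip_width: 19.6
gripper_force: 39.9
```

```bash
python3 - <<'E'
from h import *
a,m=shot('wrist');t,mt=shot('top');s,ms=shot('scene')
o=bot.get_obs();print(o['time_s'],o['eef_pos']);P=o['eef_pos']
print('bore',[proj(q,(562,-49.6,145)) for q in (m,ms)],'tip',[proj(q,(P[0],P[1],P[2]-131.2)) for q in (m,ms)],'shaft top',[proj(q,(P[0],P[1],P[2]-5)) for q in (m,ms)])
q=proj(m,(562,-49.6,145)).astype(int);x,y=q-[60,45]
b=proj(ms,(562,-49.6,150)).astype(int);u,v=b-[40,40]
f=lambda im,x,y,w,h:cv2.resize(im[y:y+h,x:x+w],(400,300),interpolation=cv2.INTER_CUBIC)
print(x,y,u,v)
cv2.imwrite('pics/m4.png',np.vstack([np.hstack([f(a,x,y,120,90),f(s,u,v,80,60)]),np.hstack([f(a,160,120,320,240),f(t,280,195,100,75)])]))
E
```

```text
14.35 [562.65058641 -46.38914054 300.70365659]
bore [array([318.44827124, 223.52681556]), array([322.72996905, 227.85731409])] tip [array([319.51240276, 226.5354137 ]), array([323.99306862, 218.40145993])] shaft top [array([319.22591654, 286.43265822]), array([324.4597008 , 163.52400226])]
258 178 282 185
```

View pics/m4.png

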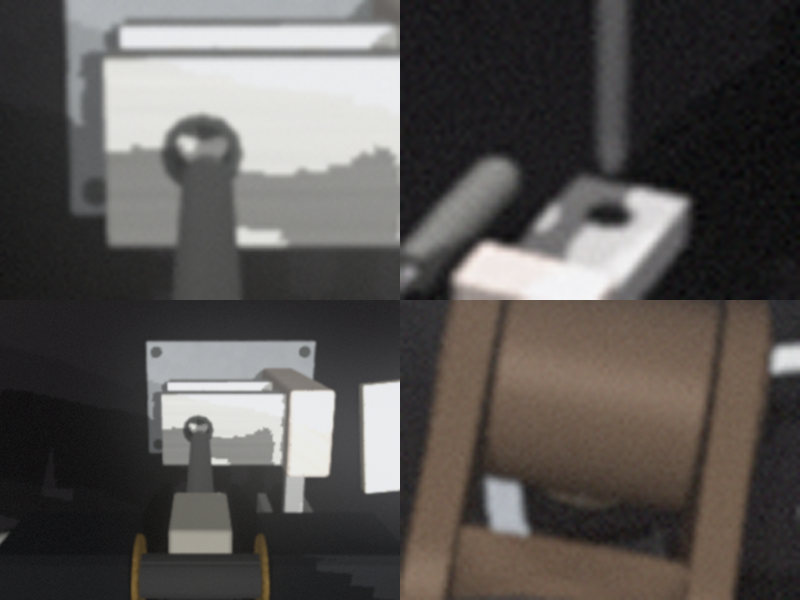

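Wrist view: the bore is at (318.6,223.9), the tip sits just short of it (about 1.7 mm) and within 1 px laterally. I'll shift, then lower gently while watching the force.

>>> carry_out --series '[{"hand": 1, "travel": [-0.007, -0.0025, 0], "roll": 0}, {"hand": 1, "travel": [-0.007, -0.0025, 0.05], "roll": 0}, {"hand": 1, "travel": [-0.007, -0.0025, 0.08], "roll": 0}, {"hand": 1, "travel": [-0.007, -0.0025, 0.1], "roll": 0}, {"hand": 1, "travel": [-0.007, -0.0025, 0.11], "roll": 0}, {"hand": 1, "travel": [-0.007, -0.0025, 0.12], "roll": 0}, {"hand": 1, "travel": [-0.007, -0.0025, 0.12], "roll": 0}, {"hand": 1, "travel": [-0.007, -0.0025, 0.12], "roll": 0}]'

```text
time_s: 15.35
eef_pos: [562.4, -49.1, 270.8]
tcp_rot: [2.114, 2.324, 0.0]
wrist_force: [-0.5, 0.1, -1.1]
grip_width: 19.9
gripper_force: 39.9
```

>>> carry_out --series '[{"hand": 1, "travel": [0, 0, 0.015], "roll": 0}, {"hand": 1, "travel": [0, 0, 0.03], "roll": 0}, {"hand": 1, "travel": [0, 0, 0.045], "roll": 0}, {"hand": 1, "travel": [0, 0, 0.06], "roll": 0}, {"hand": 1, "travel": [0, 0, 0.06], "roll": 0}]'

```text
time_s: 15.98
eef_pos: [562.2, -49.1, 255.2]
tcp_rot: [-2.113, -2.324, 0.0]
wrist_force: [-0.6, 0.1, -1.4]
grip_width: 20.2
gripper_force: 39.9
```

```bash
python3 - <<'E'
from h import *
o=bot.get_obs();print(o['time_s'],o['eef_pos'],o['wrist_force'],o['ft_torque'])
E
```

```text
15.975 [562.1798449  -49.09183038 255.2203238 ] [-0.5675616   0.05356068 -1.40961499] [ 0.06099921  0.13062951 -0.03163497]
```

>>> carry_out --series '[{"hand": 1, "travel": [0, 0, 0.04], "roll": 0}, {"hand": 1, "travel": [0, 0, 0.08], "roll": 0}, {"hand": 1, "travel": [0, 0, 0.12], "roll": 0}, {"hand": 1, "travel": [0, 0, 0.15], "roll": 0}, {"hand": 1, "travel": [0, 0, 0.165], "roll": 0}, {"hand": 1, "travel": [0, 0, 0.18], "roll": 0}, {"hand": 1, "travel": [0, 0, 0.195], "roll": 0}, {"hand": 1, "travel": [0, 0, 0.195], "roll": 0}]'

```text
time_s: 16.98
eef_pos: [562.2, -49.1, 206.6]
tcp_rot: [-2.114, -2.324, 0.0]
wrist_force: [-1.2, 1.5, -2.3]
grip_width: 19.7
gripper_force: 39.9
```

>>> carry_out --series '[{"hand": 1, "travel": [0, 0, 0.02], "roll": 0}, {"hand": 1, "travel": [0, 0, 0.04], "roll": 0}, {"hand": 1, "travel": [0, 0, 0.06], "roll": 0}, {"hand": 1, "travel": [0, 0, 0.08], "roll": 0}, {"hand": 1, "travel": [0, 0, 0.08], "roll": 0}]'

```text
time_s: 17.6
eef_pos: [562.2, -49.1, 186.3]
tcp_rot: [-2.113, -2.324, 0.001]
wrist_force: [-0.9, 1.9, -2.1]
grip_width: 19.5
gripper_force: 39.9
```

```bash
python3 - <<'E'
from h import *
o=bot.get_obs();print(o['time_s'],o['eef_pos'],o['wrist_force'],o['ft_torque'])
E
```

```text
17.6 [562.15731351 -49.14930311 186.29871117] [-0.91840349  1.9033034  -2.11580636] [0.2923983  0.31952872 0.01858872]
```

>>> carry_out --series '[{"hand": 1, "travel": [0.003, 0, 0.02], "roll": 0}, {"hand": 1, "travel": [0.003, 0, 0.04], "roll": 0}, {"hand": 1, "travel": [0.003, 0, 0.06], "roll": 0}, {"hand": 1, "travel": [0.003, 0, 0.08], "roll": 0}, {"hand": 1, "travel": [0.003, 0, 0.08], "roll": 0}, {"hand": 1, "travel": [0.003, 0, 0.08], "roll": 0}]'

```text
time_s: 18.35
eef_pos: [562.4, -48.4, 167.0]
tcp_rot: [2.114, 2.324, 0.0]
wrist_force: [0.8, 0.7, -0.4]
grip_width: 19.7
gripper_force: 39.9
```

```bash
python3 - <<'E'
from h import *
t,mt=shot('top');s,ms=shot('scene');a,m=shot('wrist')
o=bot.get_obs();print(o['time_s'],o['eef_pos'],o['wrist_force'],o['ft_torque'],o['grip_width'])
print([proj(ms,(562,-49.6,z)) for z in (35,60,165,200)])
f=lambda im,x,y,w,h:cv2.resize(im[y:y+h,x:x+w],(400,300),interpolation=cv2.INTER_CUBIC)
cv2.imwrite('pics/m5.png',np.hstack([f(s,210,180,160,120),f(a,160,120,320,240)]))
E
```

```text
18.5 [562.32044733 -48.39252429 167.03292484] [-0.73007736 -0.59123064 -1.01111991] [-0.13691039 -0.00754223  0.02612992] 19.815624362014223
[array([322.42439966, 270.2767385 ]), array([322.49115061, 260.97479445]), array([322.78894808, 219.71725459]), array([322.89483912, 205.14066065])]
```

View pics/m5.png

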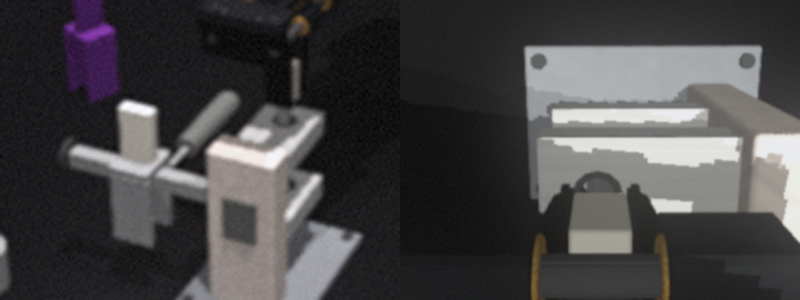

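The saddle hangs on the bar, and the rod is through the bores with its head held clear above. Forces are near zero. One tiny settle, then hand in.

>>> carry_out --series '[{"hand": 1, "travel": [0, 0, 0.003], "roll": 0}, {"hand": 1, "travel": [0, 0, 0.003], "roll": 0}, {"hand": 1, "travel": [0, 0, 0.003], "roll": 0}, {"hand": 1, "travel": [0, 0, 0.003], "roll": 0}, {"hand": 1, "travel": [0, 0, 0.003], "roll": 0}, {"hand": 1, "travel": [0, 0, 0.003], "roll": 0}]'

```text
time_s: 19.25
eef_pos: [562.2, -48.4, 166.1]
tcp_rot: [-2.114, -2.324, -0.0]
wrist_force: [0.1, 0.8, -1.8]
grip_width: 20.0
gripper_force: 39.9
```

```bash
python3 -c "
from bench import bot
o=bot.get_obs();print(o['eef_pos'],o['wrist_force'],o['qvel']);print(bot.hand_in())"
```

```text
[562.24874458 -48.3747817  166.12226426] [ 0.13428072  0.82274769 -1.82680568] [-6.01583292e-04  8.90845212e-04 -4.71169402e-05 -2.79232713e-04
  2.54393805e-04 -8.73717514e-04]
the job is handed in; nothing more can be done
None
```

I handed the job in at about 19 s: the saddle weight hangs released on the load bar, and the guide rod is held still and upright through both bushings with its tip about 25 mm below the lower one (worked out from the gripper height, not seen in a camera); no verdict came back.

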